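Soak the ringed shellac run on the bao board with a spirit-wet felt dauber

ROBOT

A 6-joint arm with a two-finger parallel gripper is mounted at the origin on the work surface. World frame = base frame: x ahead of the robot, y to its left, z up, the work surface at z = 0. Lengths are in m, angles in degrees, forces in N, time in s.
With the tool pointing down it reaches from about 0.3 to 0.825 m from the base axis. Payload 5.4 kg.
Tool frame: the origin (TCP) lies on the centre line of the jaws, within the pads' length; the fingertips stand 11 mm ahead of it and the grasp point (between the pads) lies 8 mm behind it; z points along the fingers, y is the line along which they close (so a half turn about z gives the same grasp; the last joint's range is limited). The gripper opens to 92 mm and grips with 3 to 60 N. Pads are 20 mm wide; open, the fingers measure 128 mm over their backs; the gripper's body (75 mm by 189 mm) begins 69 mm behind the grasp point.
Start: joints at [59.295, 9.076, 91.501, -0, 79.423, -12.038], TCP at [0.184, 0.545, 0.226] pointing down, gripper open.
Joint ranges: [-166.64, 166.64], [-54.1, 131.32], [10.49, 154.53], [-73.88, 253.88], [9.74, 151.15], [-171.62, 171.62]. Speed limits (degrees/s): [147.25, 147.25, 180, 180, 180, 180].

INTERFACE

Orientations are given as [roll, pitch, yaw] about the fixed x, y, z axes, in that order (R = Rz(yaw) Ry(pitch) Rx(roll)).
In Python, from plant import * gives the robot as it stands. The module is installed in compiled form; this text tells all that it offers.
- The arm moves only by the tool play_rows, never from a script. Its argument "plan" is text: rows parted by semicolons, each of 5 numbers parted by spaces: the closure, from 0 (fully open) to 1 (shut), then the shift along the tool's x, y, z in cm, then the turn about the tool's z in degrees. A call has exactly 5 rows; each row is the pose to reach, as a shift and turn from the pose commanded when the call began, along the tool's axes at that moment; what a row does not reach only later rows make up. A row lasts 1/8 s, in which the tool goes at most 62.5 mm and 10.7 degrees, less where a joint would pass 70% of its speed; a pose out of reach is approached as far as the arm can. A call with a gripper value outside its range is refused whole. The fingers move at their own pace and stop on an object; "newtons" is the grip in N (left out, the last holds). Time passes only in rows, so rows that repeat a pose let the fingers close, or fill a call up. It gives the time, the measured TCP pose, the force, the opening and the grip force at its end, in the units of the state.
- get_obs(): the state, without advancing time (a new reading comes with each control period).
- capture(name): name is "side" or "top"; returns a dict with "frame" (384x512x3 uint8, red, green, blue), "fx", "fy", "cx", "cy" (pixels), "world_from_camera" (4x4, takes a point from camera to world coordinates). Camera axes: x right, y down, z forward; pixel columns grow to the right and rows downward; lengths in m; the calibration is good to about 2 mm. A picture is of the moment at which its call begins. There is no depth.
- sign_off(): hands the job in; it is judged then, once.
The state is a dict: "t": time; "joint_pos": joint angles; "qvel": joint speeds; "joint_torque": joint torques, N m; "tcp_pos": TCP position; "tcp_rot": TCP orientation; "wrist_force": force on the tool from outside, world axes, zero at the start; "wrist_torque": the same for the moment, N m; "finger_gap": opening from 0.0 (shut) to 1.0 (fully open); "gripper_force": force on a finger pad.
Only numpy, scipy, OpenCV 4.12 (cv2) and the standard library are available. Lean on these libraries where they do the work, as an engineer would, in place of code of your own. Each camera call takes 0.05 s, during which the arm holds its last target. There are 200 camera calls.

TASK

Take the felt dauber out of its wooden block, wet it by pushing the dish of the spirit dispenser right down with the felt and letting it spring back up, then hold the felt on the pencil-ringed shellac run on the sloping bao board so that the spirit can soften it. Hold the dauber square to the sloping face and press lightly, with about 4 N, so that the felt gives but is not squashed flat, and touch the board nowhere outside the ring. Finish like that, still gripping the dauber with the felt on the run, and leave everything else on the bench where it is.

Things in the scene. Friction and masses are not known exactly. Their poses are not given: they have to be found in the camera images.
- dauber: Felt dauber, 127 mm long, 60 g: round straight black ebony handle 24 mm in diameter (44 to 118 mm up, then a rounded top), a 36 mm wide bead (32 to 37 mm up), below it a 22 mm brass ferrule and at the foot a cream felt pad. Origin: centre of the unsqueezed felt's face, z along the handle to its top. It starts upright in the block, the bead resting on the block's top, loose.
- felt_face (a point): Centre of the flat face of the dauber's round felt pad, 18 mm in diameter, standing 10 mm out of the ferrule; z points up the handle. It moves with the pad, which gives straight back along the handle: about 1.1 N per mm, at most 6 mm (about 7 N), then it is hard.
- stand: Neem wood block screwed to the bench, 84 x 70 x 46 mm high, with a 26 mm wide hole, 38 mm deep, bored in its top. The dauber's ferrule and felt reach 32 mm down into it, so lift more than 40 mm to be clear. Origin: centre of its underside, on the hole's axis.
- dispenser: Push-down spirit dispenser, fixed: a white plastic bottle 68 mm in diameter in a 94 mm square dark wooden foot, with a black ribbed collar and a shallow round bright metal dish on top. Origin: centre of the underside of the foot; the dish floor is 130 mm above it when up.
- dish (a joint): How far the metal dish is pushed down, in m: 0 up, 0.007 right down. Sprung: it starts to move at 1.2 N and needs 4 N to be right down; it comes back up by itself.
- dish_floor (a point): Centre of the dish's flat floor, 35 mm in diameter, with a flared rim 58 mm in diameter that stands 4 mm above it. Moves with the dish. The dish points straight up.
- board: Half of a folding bao board, pale wood, 150 mm up the slope, 400 mm along, 30 mm thick, with 2 rows of 8 round pits; fixed on the sloping rest, which tilts its top face 18 degrees towards its low edge. Origin: centre of its underside. x points up the slope, y along the board, z square out of the top face.
- spot: The shellac run to soak: a thin brown drop 14 mm across inside a thin pencil ring 33 mm across, on the plain 43 mm wide margin along the low edge of the bao board. (Two smaller runs on the high edge have no ring.) Origin: centre of the drop, on the board's top face; z points square out of that face, x up the slope, y along the board.
- rest: Dark wooden carving rest, fixed, that carries the bao board; its lip along the low edge is 26 mm high, lower than the board's face. Origin: on the bench under the middle of the board; x points towards the high edge.
- pot: Squat black ebony counter pot, open, full of grey seeds, 86 mm across and 52 mm high, loose bystander. Origin: centre of its underside.
- spokeshave: Red-painted steel spokeshave, 260 mm long over its two handles and 34 mm high, loose bystander. Origin: centre of its sole; handles along its y axis.
- marble1_center (a point): Centre of a loose amber glass marble 18 mm in diameter, bystander.
- marble2_center (a point): Centre of the other loose amber glass marble 18 mm in diameter, bystander.
- offcut: Loose plain neem offcut, 60 x 105 x 32 mm high, bystander. Origin: centre of its underside.
- taperpeg: Tapered hardwood peg standing on its thick end, 26 mm wide at the foot, 88 mm high, loose bystander. Origin: centre of its underside.
- mallet: Round carver's mallet standing on its head, head 92 mm across, handle up, 205 mm high, loose bystander. Origin: centre of its underside.

How it is judged (in metres and radians):
On the way, in this order (a step that is already met when the one before it is completed fails the run):
1. the dish is pushed right down by the felt (value of joint dish above 0.0058 m and contact force between dauber and dispenser above 1.5 N and horizontal distance between felt_face and dish_floor below 0.014 m), for 0.1 s.
2. the dish has sprung back up and the felt is clear of it (value of joint dish below 0.001 m and contact force between dauber and dispenser below 0.05 N), for 0.1 s.
3. the felt rests on the ringed run, square to the face (distance between felt_face and spot below 0.007 m and angle between the z axis of dauber and the z axis of spot, either way round below 0.14 rad and contact force between dauber and board above 1.5 N), for 0.2 s.
At the end, for the whole second after the job is handed in: The fingers still grip the dauber; the centre of its felt face is within 7 mm of the ringed run's centre, its handle within 8 degrees of square to the board's face, and it presses on the board with 1.5 to 7.5 N without moving; the dispenser's dish is up (all of step 3 and contact force between dauber and board below 7.5 N and contact force between the fingers and dauber above 3 N and linear speed of dauber below 0.01 m/s and value of joint dish below 0.001 m); the arm keeps its last pose, push and grip.
It fails at once if the dauber touches the board away from the ringed run (contact force between dauber and board above 0.3 N and horizontal distance between felt_face and spot above 0.017 m).
It fails at once if the dauber is pressed hard on the board (over 12 N) (contact force between dauber and board above 12 N).
It fails at once if something else on the bench is shifted by more than 2 cm (distance of any of pot, spokeshave, marble1_center, marble2_center, offcut, taperpeg, mallet from where it was at the start of the episode above 0.02 m).
It also fails if it takes over 48 s, if anything falls off the work surface, if the arm or the gripper's body presses on something with over 40 N, if the wrist force passes 120 N, or if a joint passes its speed limit or range.

## Working session

There is one attempt and no reset: what is moved stays moved. The work goes in short steps, Python scripts to look and compute and a tool call to move; the robot and the scene stay as the last step left them, time stands still between calls to the robot, and variables do not carry over. Pictures are saved under pics/ and viewed, at most 13 in all, crops included, and the job is handed in when it is done.

Besides the shell and the picture viewer there is one more tool, called after "Call:" as name(argument=value, ...) on one line, values as JSON. play_rows: Moves the arm, as the interface text tells. Its arguments: {"type":"object","properties":{"plan":{"type":"string"},"newtons":{"type":"number"}},"required":["plan"]}

```bash
mkdir -p pics
python3 - <<'E'
from plant import *
import cv2,numpy as np
for n in("side","top"):
    c=capture(n); cv2.imwrite(f"pics/{n}0.png",c["frame"][:,:,::-1]); np.savez(f"{n}0.npz",**c)
    print(n,c["fx"],c["fy"],c["cx"],c["cy"]); print(np.round(c["world_from_camera"],4))
o=get_obs(); print(o)
E
```

```text
side 415.4799734997472 415.4799734997472 263.3581110510652 192.19496249278984
[[ 0.79   -0.361   0.4956 -0.1348]
 [-0.6131 -0.4526  0.6475 -0.899 ]
 [-0.0094 -0.8153 -0.5789  0.9344]
 [ 0.      0.      0.      1.    ]]
top 439.3415574673217 439.3415574673217 256.6768154987737 187.9994695578909
[[-0.0093 -0.9973  0.0727  0.4789]
 [-0.9999  0.0096  0.0033  0.0236]
 [-0.004  -0.0727 -0.9973  1.4151]
 [ 0.      0.      0.      1.    ]]
{'t': 0.1, 'joint_pos': array([ 5.92940188e+01,  9.10865460e+00,  9.15633931e+01,  1.12560005e-03,
        7.94231609e+01, -1.20378548e+01]), 'qvel': array([-0.03639548, -0.14290251, -0.06837403,  0.01752048,  0.07856384,
       -0.01028876]), 'joint_torque': array([ 5.20007052e-04, -3.86501420e+01, -3.22961676e+01,  7.03880028e-02,
        3.38752137e-02, -6.95750623e-05]), 'tcp_pos': array([0.18378422, 0.54427283, 0.22473482]), 'tcp_rot': array([-1.79907116e+02, -2.09383119e-02,  1.61331649e+02]), 'wrist_force': array([-0.26911906, -0.47672408,  0.05944605]), 'wrist_torque': array([0.03647673, 0.00694218, 0.03399155]), 'gripper_force': 0.0, 'finger_gap': 0.9992017935577052}
```

View pics/side0.png

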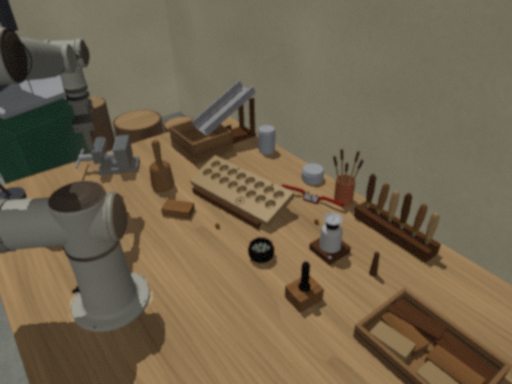

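View pics/top0.png

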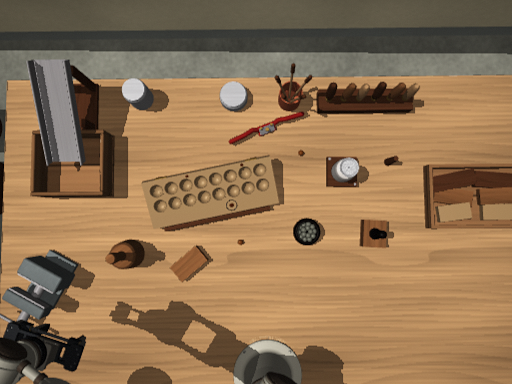

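Side view: the dauber is at (305,275), the dish at (332,220) and the ring near (268,199). Top view: dauber (378,233), dish (347,168), ring (232,205), and the board's low edge faces the robot. Next I'll enlarge these for precise points.

Run:
```python
import cv2,numpy as np
rows=[]
for n,cs in(("side",[(305,282),(331,232),(268,200)]),("top",[(377,233),(344,170),(232,205)])):
    im=cv2.imread(f"pics/{n}0.png"); r=[]
    for x,y in cs:
        c=cv2.resize(im[y-30:y+30,x-26:x+26],None,fx=5,fy=5,interpolation=cv2.INTER_CUBIC)
        for k in range(0,60,10): cv2.putText(c,str(y-30+k),(0,k*5+8),0,.3,(0,0,255)); cv2.line(c,(0,k*5),(5,k*5),(0,0,255))
        for k in range(0,52,10): cv2.putText(c,str(x-26+k),(k*5,296),0,.3,(0,0,255)); cv2.line(c,(k*5,299),(k*5,294),(0,0,255))
        r.append(c)
    rows.append(np.hstack(r))
cv2.imwrite("pics/z.png",np.vstack(rows))
```

```text
(no output)
```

View pics/z.png

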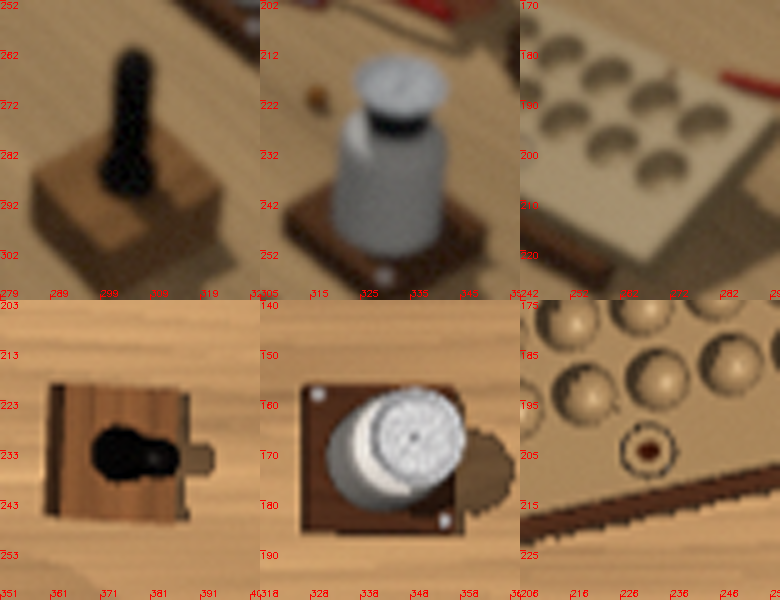

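```bash
cat > h.py <<'E'
import numpy as np,cv2
def ray(c,p):
    W=c["world_from_camera"]; d=W[:3,:3]@np.array([(p[0]-c["cx"])/c["fx"],(p[1]-c["cy"])/c["fy"],1]); return W[:3,3],d/np.linalg.norm(d)
def onz(c,p,z): o,d=ray(c,p); return o+d*(z-o[2])/d[2]
def tri(c1,p1,c2,p2):
    o1,d1=ray(c1,p1);o2,d2=ray(c2,p2); s=np.linalg.lstsq(np.c_[d1,-d2],o2-o1,rcond=None)[0]
    a,b=o1+d1*s[0],o2+d2*s[1]; return (a+b)/2,np.linalg.norm(a-b)
def proj(c,P):
    W=c["world_from_camera"]; q=W[:3,:3].T@(np.asarray(P)-W[:3,3]); return c["fx"]*q[0]/q[2]+c["cx"],c["fy"]*q[1]/q[2]+c["cy"]
E
python3 - <<'E'
from h import *
np.set_printoptions(precision=4,suppress=True)
S=np.load("side0.npz");T=np.load("top0.npz")
print("bead tri",tri(S,(304.5,285.5),T,(374.7,233.7)),"onz .049",onz(T,(374.7,233.7),.049),onz(S,(304.5,285.5),.049))
print("dish",tri(S,(333,219),T,(348.5,167.5)),onz(T,(348.5,167.5),.132))
for z in(.04,.05,.06,.07):P=onz(T,(231.7,204.7),z);print(P,proj(S,P))
hsv=cv2.cvtColor(T["frame"],cv2.COLOR_RGB2HSV)
# low edge: pale->dark transition per column
g=cv2.cvtColor(T["frame"],cv2.COLOR_RGB2GRAY).astype(float)
xs=np.arange(175,270);ys=[]
for x in xs:
    y0=int(228-(x-160)*.2); d=np.diff(g[y0-18:y0+6,x]); ys.append(y0-18+np.argmin(d)+.5)
f=np.polyfit(xs,ys,1); r=np.abs(np.polyval(f,xs)-ys); f=np.polyfit(xs[r<1.5],np.array(ys)[r<1.5],1);print("low edge",f,np.sum(r<1.5))
a,b=[onz(T,(x,np.polyval(f,x)),.055) for x in(175,269)]; v=a-b;print("board y yaw",np.degrees(np.arctan2(v[1],v[0])))
n=np.array([-v[1],v[0]])/np.hypot(v[0],v[1]);P=onz(T,(231.7,204.7),.06);print("dist to low edge",n@(P-a)[:2])
s=S["frame"]; print(hsv[205,231])
c=cv2.resize(s[170:230,205:275,::-1],None,fx=8,fy=8,interpolation=cv2.INTER_CUBIC)
cv2.imwrite("pics/z2.png",c)
E
```

```text
bead tri (array([ 0.4347, -0.336 ,  0.0504]), np.float64(0.0032794675222347766)) onz .049 [ 0.4333 -0.3353  0.049 ] [ 0.437  -0.3359  0.049 ]
dish (array([ 0.6316, -0.2436,  0.1305]), np.float64(0.0031431262574548972)) [ 0.6302 -0.2423  0.132 ]
[0.5275 0.1068 0.04  ] (np.float64(239.7672992052871), np.float64(201.88419080170672))
[0.5271 0.1062 0.05  ] (np.float64(239.6660497400888), np.float64(199.76518841848312))
[0.5267 0.1056 0.06  ] (np.float64(239.5639333208415), np.float64(197.62804196217772))
[0.5264 0.105  0.07  ] (np.float64(239.46093876465636), np.float64(195.47251739137639))
low edge [ -0.209  260.9274] 91
board y yaw 101.26000243516368
dist to low edge -0.023394196347256778
[  8 238  60]
```

View pics/z2.png

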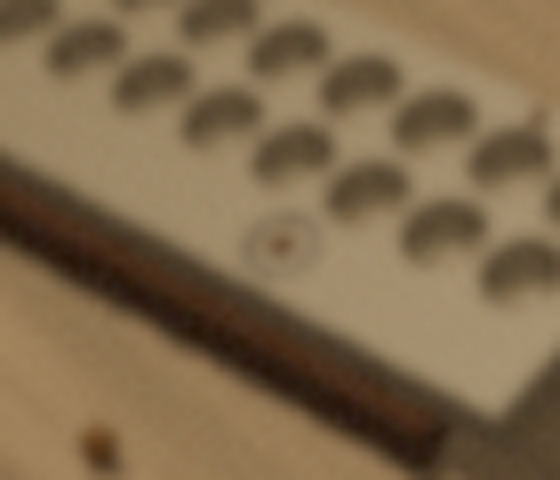

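Ring in the side picture at (239.8,200.3), so the spot is about (0.527,0.1065,0.047). The bead triangulates to z=0.050 (expected 0.049) and the dish to 0.1305, so both fit. Since moves can't tilt the tool, I'll pivot the dauber in the grip using the block's hole.

Call:
play_rows(plan="0 0 0 -6 -10; 0 0 0 -8 -20; 0 -3.4 -5 -8 -30; 0 -6.8 -10 -8 -30; 0 -10.2 -15 -8 -30", newtons=20)

```text
t: 0.72
tcp_pos: [0.2326, 0.3682, 0.3051]
tcp_rot: [-180.0, -0.0, -168.6]
wrist_force: [0.2, -0.0, -0.1]
finger_gap: 1.002
gripper_force: 0.0
```

```bash
cat >> h.py <<'E'
def shift(o,P):
    from scipy.spatial.transform import Rotation as R
    return np.round(R.from_euler('xyz',o["tcp_rot"],degrees=True).as_matrix().T@(np.asarray(P)-o["tcp_pos"])*100,2)
E
python3 - <<'E'
from plant import *
from h import *
o=get_obs();print(o["t"],o["tcp_pos"],o["tcp_rot"],o["joint_pos"],shift(o,(.4345,-.3357,.2)))
E
```

```text
0.725 [0.23264615 0.36821286 0.30512217] [-1.79967180e+02 -1.53566051e-02 -1.68611465e+02] [ 4.17506473e+01 -1.49529310e+01  1.05695046e+02 -2.05582243e-02
  8.92877249e+01 -5.96376313e+01] [ -5.89 -72.99  10.55]
```

Call:
play_rows(plan="0 -0.5 -6.2 0 0; 0 -1 -12.4 0 0; 0 -1.5 -18.6 0 0; 0 -2 -24.8 0 0; 0 -2.5 -31 0 0")

```text
t: 1.35
tcp_pos: [0.318, 0.0691, 0.3054]
tcp_rot: [-180.0, 0.1, -168.7]
wrist_force: [1.4, 0.3, 0.2]
finger_gap: 0.998
gripper_force: 0.0
```

Call:
play_rows(plan="0 -0.5 -6.2 0 0; 0 -1 -12.4 0 0; 0 -1.5 -18.6 0 0; 0 -2 -24.8 0 0; 0 -2.5 -31 0 0")

```text
t: 1.98
tcp_pos: [0.4036, -0.2302, 0.3053]
tcp_rot: [180.0, 0.0, -168.7]
wrist_force: [1.5, -1.0, 1.1]
finger_gap: 1.004
gripper_force: 0.0
```

Call:
play_rows(plan="0 -0.5 -5 0 0; 0 -0.9 -10 4 0; 0 -0.9 -10 8 0; 0 -0.9 -10 8 0; 0 -0.9 -10 8 0")

```text
t: 2.6
tcp_pos: [0.4325, -0.3245, 0.2272]
tcp_rot: [-179.9, 0.1, -168.6]
wrist_force: [0.2, -0.2, 0.4]
finger_gap: 1.0
gripper_force: 0.0
```

Run:
```python
from plant import *
from h import *
o=get_obs();print(o["t"],o["tcp_pos"],o["tcp_rot"],shift(o,(.4345,-.3357,.091)))
S=capture("side");T=capture("top")
np.savez("s1.npz",**S);np.savez("t1.npz",**T)
f=lambda c,x,y:cv2.resize(c["frame"][y-40:y+40,x-52:x+52,::-1],None,fx=3.7,fy=3.7,interpolation=cv2.INTER_CUBIC)
cv2.imwrite("pics/z3.png",np.hstack([f(S,305,265),f(T,378,233)]))
P=o["tcp_pos"];print(proj(S,P),proj(T,P))
```

```text
2.6 [ 0.43245816 -0.32447649  0.22722589] [-1.79905732e+02  5.18557685e-02 -1.68638998e+02] [ 0.03 -1.12 13.62]
(np.float64(303.47795977561293), np.float64(235.90670154383562)) (np.float64(388.1749367777079), np.float64(236.128676431715))
```

View pics/z3.png

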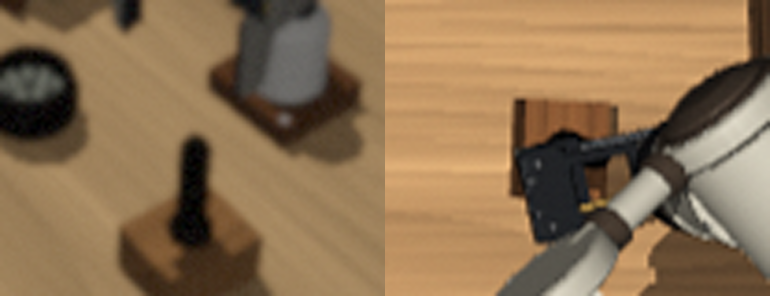

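Call:
play_rows(plan="0 0 -1.1 3 0; 0 0 -1.1 8 0; 0 0 -1.1 12 0; 0 0 -1.1 13.6 0; 0 0 -1.1 13.6 0", newtons=8)

```text
t: 3.32
tcp_pos: [0.4345, -0.3353, 0.0903]
tcp_rot: [-180.0, 0.0, -168.6]
wrist_force: [-0.6, 0.0, 0.8]
finger_gap: 0.997
gripper_force: 0.0
```

Call:
play_rows(plan="1 0 0 0 0; 1 0 0 0 0; 1 0 0 0 0; 1 0 0 0 0; 1 0 0 0 0", newtons=8)

```text
t: 3.95
tcp_pos: [0.4342, -0.3352, 0.0896]
tcp_rot: [-180.0, -0.0, -168.7]
wrist_force: [-0.2, 0.3, 0.5]
finger_gap: 0.477
gripper_force: 0.0
```

Call:
play_rows(plan="1 0 0 0 0; 1 0 0 0 0; 1 0 0 0 0; 1 0 0 0 0; 1 0 0 0 0")

```text
t: 4.58
tcp_pos: [0.4341, -0.3351, 0.0895]
tcp_rot: [180.0, -0.0, -168.7]
wrist_force: [-0.6, 0.6, -1.2]
finger_gap: 0.262
gripper_force: 8.0
```

Call:
play_rows(plan="1 0 0 -0.6 0; 1 0 0 -1.2 0; 1 0 0 -1.8 0; 1 0 0 -1.8 0; 1 0 0 -1.8 0")

```text
t: 5.2
tcp_pos: [0.4341, -0.3351, 0.1076]
tcp_rot: [180.0, -0.0, -168.7]
wrist_force: [0.2, 0.1, -0.8]
finger_gap: 0.257
gripper_force: 8.0
```

Call:
play_rows(plan="1 0.3 0 0 0; 1 0.6 0 0 0; 1 0.9 0 0 0; 1 1.2 0 0 0; 1 1.2 0 0 0")

```text
t: 5.82
tcp_pos: [0.4223, -0.3379, 0.1078]
tcp_rot: [-180.0, 0.0, -168.7]
wrist_force: [0.8, -0.7, 0.8]
finger_gap: 0.259
gripper_force: 8.0
```

Run:
```python
from plant import *
from h import *
o=get_obs();print(o["t"],o["tcp_pos"],o["wrist_force"],o["wrist_torque"])
S=capture("side");T=capture("top")
f=lambda c,x,y:cv2.resize(c["frame"][y-40:y+40,x-52:x+52,::-1],None,fx=3.7,fy=3.7,interpolation=cv2.INTER_CUBIC)
cv2.imwrite("pics/z4.png",np.hstack([f(S,305,265),f(T,378,233)]))
```

```text
5.825 [ 0.42225015 -0.33785806  0.10780103] [ 0.79478342 -0.65333686  0.79942134] [-0.13624069 -0.34341713 -0.00662085]
```

View pics/z4.png

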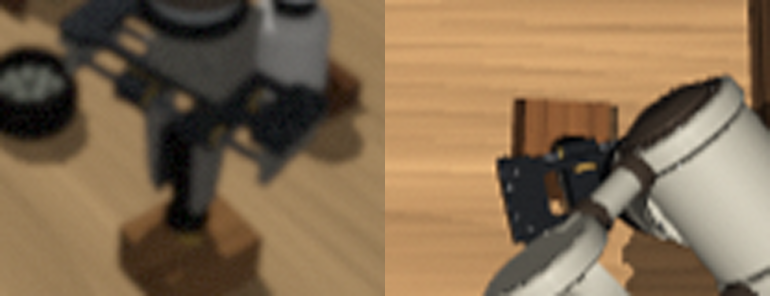

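The side view shows the dauber gripped with its brass ferrule just above the hole, leaning slightly. Forces are low, so it's pivoting as planned; I'll continue.

Call:
play_rows(plan="1 0.3 0 0 0; 1 0.6 0 0 0; 1 0.9 0 0 0; 1 1.25 0 0 0; 1 1.25 0 0 0")

```text
t: 6.55
tcp_pos: [0.4097, -0.3401, 0.1075]
tcp_rot: [180.0, -0.0, -168.7]
wrist_force: [1.2, -2.5, -0.8]
finger_gap: 0.262
gripper_force: 8.0
```

Call:
play_rows(plan="1 -0.2 0 0 0; 1 -0.2 0 -1 0; 1 -0.2 0 -3 0; 1 -0.2 0 -6 0; 1 -0.2 0 -9 0", newtons=40)

```text
t: 7.18
tcp_pos: [0.4118, -0.339, 0.1988]
tcp_rot: [179.9, -0.0, -168.6]
wrist_force: [0.3, -0.0, -1.7]
finger_gap: 0.255
gripper_force: 40.0
```

Call:
play_rows(plan="1 -4 3 -2 0; 1 -8 6 -2 0; 1 -8 6 -2 0; 1 -8 6 -2 0; 1 -8 6 -2 0")

```text
t: 7.8
tcp_pos: [0.478, -0.2658, 0.2175]
tcp_rot: [180.0, -0.0, -168.7]
wrist_force: [-1.2, 0.1, -1.1]
finger_gap: 0.257
gripper_force: 40.0
```

Run:
```python
from plant import *
from h import *
o=get_obs();P=o["tcp_pos"];print(o["t"],P,o["tcp_rot"])
S=capture("side");T=capture("top");np.savez("s2.npz",**S);np.savez("t2.npz",**T)
out=[]
for c in(S,T):
    u,v=map(int,proj(c,P-[0,0,.04]));print(proj(c,P),u,v)
    k=cv2.resize(c["frame"][v-35:v+35,u-35:u+35,::-1],None,fx=5.5,fy=5.5,interpolation=cv2.INTER_CUBIC)
    for i in range(0,70,10): cv2.putText(k,str(v-35+i),(0,int(i*5.5)+8),0,.3,(0,0,255));cv2.putText(k,str(u-35+i),(int(i*5.5),383),0,.3,(0,0,255))
    out.append(k)
cv2.imwrite("pics/z5.png",np.hstack(out))
```

```text
7.8 [ 0.47796543 -0.26576568  0.2174558 ] [ 1.79979415e+02 -4.01093295e-02 -1.68741654e+02]
(np.float64(301.1414338992177), np.float64(220.44506377219585)) 300 231
(np.float64(364.96202265717477), np.float64(219.35504946724635)) 361 219
```

View pics/z5.png

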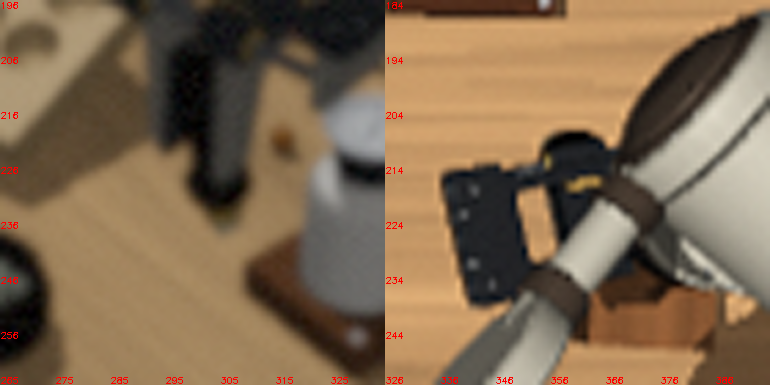

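Side view: felt tip at about (304,236), bead at about (303,229). Top view: the bead sticks out beyond the gripper, upper edge at (360,207.5). I'll compare with projections for several tilts.

Run:
```python
from h import *
S=np.load("s2.npz");T=np.load("t2.npz");P=np.array([.47797,-.26577,.21746]);G=P+[0,0,.008]
e=np.array([-.981,-.196,0]);yv=np.array([-.196,.981,0])
for th in(0,10,14,18,22,26):
    t=np.radians(th);n=np.sin(t)*e+[0,0,np.cos(t)];x=np.cos(t)*e-np.array([0,0,np.sin(t)])
    F=G-.0835*n; B=F+.0345*n
    a=np.linspace(0,2*np.pi,60);pts=np.array([proj(T,B+.018*(np.cos(q)*x+np.sin(q)*yv)) for q in a])
    fs=np.array([proj(S,F+.009*(np.cos(q)*x+np.sin(q)*yv)) for q in a]);bs=np.array([proj(S,B+.018*(np.cos(q)*x+np.sin(q)*yv)) for q in a])
    print(th,"top bead minv %.1f uc %.1f"%(pts[:,1].min(),pts[:,0].mean()),"side felt c",np.round(fs.mean(0),1),"maxv %.1f"%fs[:,1].max(),"bead c",np.round(bs.mean(0),1),"bead u",np.round([bs[:,0].min(),bs[:,0].max()],1))
g=cv2.cvtColor(T["frame"],cv2.COLOR_RGB2GRAY);print(g[200:216,358:364])
s=S["frame"][218:244,290:316].astype(int);print(s.sum(2)//3)
```

```text
0 top bead minv 213.0 uc 361.5 side felt c [300.  241.2] maxv 243.4 bead c [300.4 232. ] bead u [294. 307.]
10 top bead minv 210.1 uc 360.8 side felt c [303.  238.3] maxv 240.7 bead c [302.3 230.3] bead u [295.9 308.8]
14 top bead minv 209.0 uc 360.6 side felt c [304.3 236.9] maxv 239.4 bead c [303.  229.5] bead u [296.6 309.5]
18 top bead minv 207.9 uc 360.4 side felt c [305.4 235.5] maxv 238.1 bead c [303.7 228.6] bead u [297.4 310.2]
22 top bead minv 206.9 uc 360.3 side felt c [306.6 234. ] maxv 236.7 bead c [304.4 227.8] bead u [298.2 310.9]
26 top bead minv 206.0 uc 360.2 side felt c [307.8 232.5] maxv 235.2 bead c [305.1 226.8] bead u [298.9 311.5]
[[157 157 158 158 154 155]
 [160 161 160 160 158 158]
 [167 165 164 165 166 166]
 [173 173 173 174 171 172]
 [170 170 170 171 170 170]
 [166 165 165 166 164 163]
 [172 173 174 174 175 171]
 [131 125 126 124 127 149]
 [ 27   2   0   0  10  73]
 [  4   4   7   8  12  13]
 [ 19  23  25  27  29  30]
 [ 34  34  36  35  37  34]
 [ 36  34  35  35  32  27]
 [ 29  27  28  31  30  30]
 [ 30  29  28  31  34  32]
 [ 33  32  31  29  28  39]]
[[ 6
[... 2130 characters left out ...]
89  95 102
  112 120 125 127 126 124 123 123]
 [134 132 132 130 128 129 129 128 129 127 128 130 129 123 114 108 112 118
  123 127 126 127 126 124 122 118]
 [135 134 133 131 129 128 128 126 129 129 128 128 127 128 124 123 125 128
  130 130 127 125 124 119 114 104]
 [134 135 133 134 132 131 129 128 129 128 127 127 128 130 129 130 130 132
  131 130 128 124 119 105  95  81]
 [131 133 135 135 134 131 130 130 128 128 129 129 127 128 131 133 131 131
  130 127 123 116 104  88  73  64]
 [126 129 135 136 134 133 133 130 127 128 127 127 129 127 129 131 131 130
  126 122 110  94  77  68  62  51]
 [127 129 130 132 134 134 134 131 130 129 128 129 127 127 129 128 129 130
  123 104  85  67  60  54  53  54]]
```

Both views agree with a tilt of about 18°. Now over the dish.

Call:
play_rows(plan="1 -2 0 -1 0; 1 -6 -0.4 -1 0; 1 -11 -0.8 -1 0; 1 -12.9 -0.8 -1 0; 1 -12.9 -0.8 -1 0", newtons=50)

```text
t: 8.52
tcp_pos: [0.607, -0.2477, 0.227]
tcp_rot: [180.0, -0.0, -168.6]
wrist_force: [0.4, -0.3, -0.2]
finger_gap: 0.256
gripper_force: 50.0
```

Call:
play_rows(plan="1 0 0 1 0; 1 0 0 2 0; 1 0 0 2.5 0; 1 0 0 2.8 0; 1 0 0 2.8 0")

```text
t: 9.15
tcp_pos: [0.6066, -0.2477, 0.1998]
tcp_rot: [-180.0, -0.0, -168.7]
wrist_force: [-1.1, 0.0, 0.7]
finger_gap: 0.256
gripper_force: 50.0
```

Run:
```python
from plant import *
from h import *
o=get_obs();P=o["tcp_pos"];print(o["t"],P,o["wrist_force"])
S=capture("side");T=capture("top");out=[]
for c in(S,T):
    u,v=map(int,proj(c,P-[0,0,.04]));print(u,v)
    out.append(cv2.resize(c["frame"][v-35:v+35,u-35:u+35,::-1],None,fx=5.5,fy=5.5,interpolation=cv2.INTER_CUBIC))
cv2.imwrite("pics/z6.png",np.hstack(out))
```

```text
9.15 [ 0.60655168 -0.24765153  0.19978336] [-1.1063033   0.01056131  0.73316374]
328 215
352 174
```

View pics/z6.png

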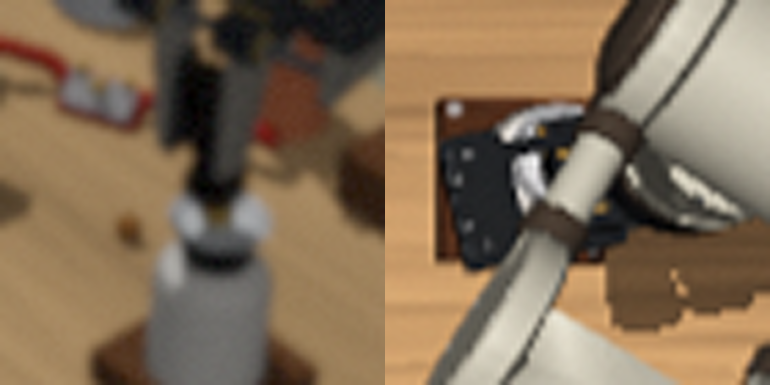

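The felt sits centred in the dish. Pushing down now.

Call:
play_rows(plan="1 0 0 0.3 0; 1 0 0 0.5 0; 1 0 0 0.6 0; 1 0 0 0.6 0; 1 0 0 0.6 0")

```text
t: 9.88
tcp_pos: [0.6072, -0.2477, 0.194]
tcp_rot: [-180.0, 0.1, -168.7]
wrist_force: [0.6, -0.4, 3.5]
finger_gap: 0.251
gripper_force: 50.0
```

Call:
play_rows(plan="1 0 0 0.1 0; 1 0 0 0.1 0; 1 0 0 0.1 0; 1 0 0 0.1 0; 1 0 0 0.1 0")

```text
t: 10.5
tcp_pos: [0.6073, -0.2477, 0.1931]
tcp_rot: [-180.0, 0.1, -168.7]
wrist_force: [1.9, -0.7, 5.3]
finger_gap: 0.252
gripper_force: 50.0
```

Call:
play_rows(plan="1 0 0 0.1 0; 1 0 0 0.1 0; 1 0 0 0.1 0; 1 0 0 0.1 0; 1 0 0 0.1 0")

```text
t: 11.12
tcp_pos: [0.6074, -0.2477, 0.1924]
tcp_rot: [-179.9, 0.1, -168.7]
wrist_force: [0.7, -0.1, 5.6]
finger_gap: 0.253
gripper_force: 50.0
```

Call:
play_rows(plan="1 0 0 0.1 0; 1 0 0 0.1 0; 1 0 0 0.1 0; 1 0 0 0.1 0; 1 0 0 0.1 0")

```text
t: 11.75
tcp_pos: [0.6076, -0.2476, 0.1917]
tcp_rot: [-179.9, 0.1, -168.7]
wrist_force: [1.7, 0.1, 6.0]
finger_gap: 0.258
gripper_force: 50.0
```

Call:
play_rows(plan="1 0 0 -0.5 0; 1 0 0 -1.5 0; 1 0 0 -4 0; 1 0 0 -6 0; 1 0 0 -6 0")

```text
t: 12.38
tcp_pos: [0.6074, -0.2479, 0.2525]
tcp_rot: [-179.9, 0.1, -168.7]
wrist_force: [0.9, -0.3, -0.4]
finger_gap: 0.255
gripper_force: 50.0
```

Run:
```python
from plant import *
from h import *
o=get_obs();P=o["tcp_pos"];print(o["t"],P)
S=capture("side");T=capture("top");np.savez("s3.npz",**S);np.savez("t3.npz",**T);out=[]
for c in(S,T):
    u,v=map(int,proj(c,P-[0,0,.04]));print(u,v)
    k=cv2.resize(c["frame"][v-35:v+35,u-35:u+35,::-1],None,fx=5.5,fy=5.5,interpolation=cv2.INTER_CUBIC)
    for i in range(0,70,10): cv2.putText(k,str(v-35+i),(0,int(i*5.5)+8),0,.3,(0,0,255));cv2.putText(k,str(u-35+i),(int(i*5.5),383),0,.3,(0,0,255))
    out.append(k)
cv2.imwrite("pics/z7.png",np.hstack(out))
S,T,G=S,T,P+[0,0,.008]
e=np.array([-.981,-.196,0]);yv=np.array([-.196,.981,0])
for th in(10,14,18,22,26):
    t=np.radians(th);n=np.sin(t)*e+[0,0,np.cos(t)];x=np.cos(t)*e-np.array([0,0,np.sin(t)])
    F=G-.0835*n; B=F+.0345*n;a=np.linspace(0,2*np.pi,60)
    C=lambda c,Q,r:np.array([proj(c,Q+r*(np.cos(q)*x+np.sin(q)*yv)) for q in a])
    print(th,"top bead minv %.1f"%C(T,B,.018)[:,1].min(),"side felt c",C(S,F,.009).mean(0).round(1),"maxv %.1f"%C(S,F,.009)[:,1].max(),"bead u",C(S,B,.018)[:,0].min().round(1),C(S,B,.018)[:,0].max().round(1),"v",C(S,B,.018)[:,1].max().round(1))
```

```text
12.375 [ 0.60742266 -0.24794518  0.25245193]
330 201
356 172
10 top bead minv 162.7 side felt c [331.9 208.2] maxv 210.3 bead u 325.5 338.0 v 204.3
14 top bead minv 161.5 side felt c [332.9 207. ] maxv 209.2 bead u 326.2 338.7 v 203.8
18 top bead minv 160.3 side felt c [334.  205.7] maxv 208.0 bead u 326.9 339.3 v 203.2
22 top bead minv 159.2 side felt c [335.1 204.3] maxv 206.8 bead u 327.5 339.9 v 202.6
26 top bead minv 158.2 side felt c [336.1 202.9] maxv 205.4 bead u 328.2 340.5 v 202.0
```

View pics/z7.png

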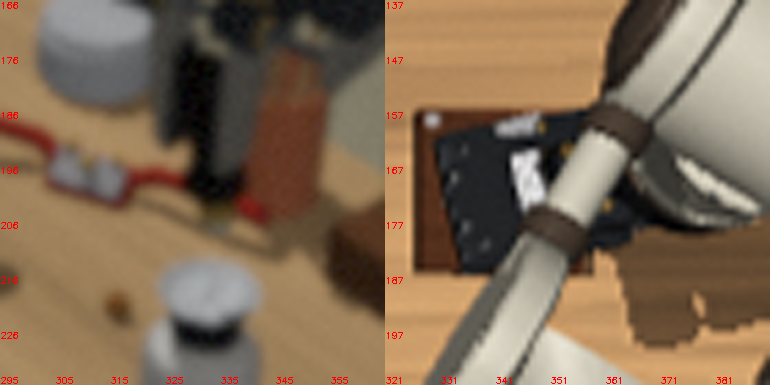

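Side view: the dish has sprung back up, and the felt is clear of it at (334.5,205), which matches a tilt of 18°. The wetting worked. Now to the ring.

Call:
play_rows(plan="1 0.7 6 0 0; 1 1.4 12 0 0; 1 2 18 0 0; 1 2.7 24 0 0; 1 3.4 30 0 0")

```text
t: 13.1
tcp_pos: [0.5129, 0.0418, 0.2492]
tcp_rot: [179.9, -0.1, -168.7]
wrist_force: [1.0, 1.1, -1.8]
finger_gap: 0.253
gripper_force: 50.0
```

Call:
play_rows(plan="1 0.7 6.3 0 0; 1 0.7 6.3 4 0; 1 0.7 6.3 8 0; 1 0.7 6.3 10 0; 1 0.7 6.3 10 0")

```text
t: 13.72
tcp_pos: [0.4929, 0.1005, 0.1478]
tcp_rot: [179.9, -0.4, -168.7]
wrist_force: [0.5, -0.1, 0.3]
finger_gap: 0.251
gripper_force: 50.0
```

Run:
```python
from plant import *
from h import *
o=get_obs();P=o["tcp_pos"];print(o["t"],P,o["tcp_rot"])
S=capture("side");T=capture("top");np.savez("s4.npz",**S);np.savez("t4.npz",**T);out=[]
S0=np.load("side0.npz");T0=np.load("top0.npz");X=tri(S0,(239.8,200.1),T0,(231.5,204.6));print("spot",X)
n=np.array([-.303,-.0606,.951]);F=P+[0,0,.008]-.0835*n;print("felt est",F,"above",(F-X[0])@n)
for c in(S,T):
    a,b=proj(c,F),proj(c,X[0]);print("felt",np.round(a,1),"spot",np.round(b,1));u,v=map(int,a)
    k=cv2.resize(c["frame"][v-35:v+35,u-35:u+35,::-1],None,fx=5.5,fy=5.5,interpolation=cv2.INTER_CUBIC)
    for i in range(0,70,10): cv2.putText(k,str(v-35+i),(0,int(i*5.5)+8),0,.3,(0,0,255));cv2.putText(k,str(u-35+i),(int(i*5.5),383),0,.3,(0,0,255))
    out.append(k)
cv2.imwrite("pics/z8.png",np.hstack(out))
```

```text
13.725 [0.49289123 0.10045047 0.14776042] [ 179.91706835   -0.35045554 -168.66309345]
spot (array([0.52770207, 0.10683769, 0.04786048]), np.float64(0.0005013628337078636))
felt est [0.51819173 0.10551057 0.07635192] above 0.030057412711768147
felt [237.4 194.8] spot [239.7 200.1]
felt [231.4 207.3] spot [231.5 204.5]
```

View pics/z8.png

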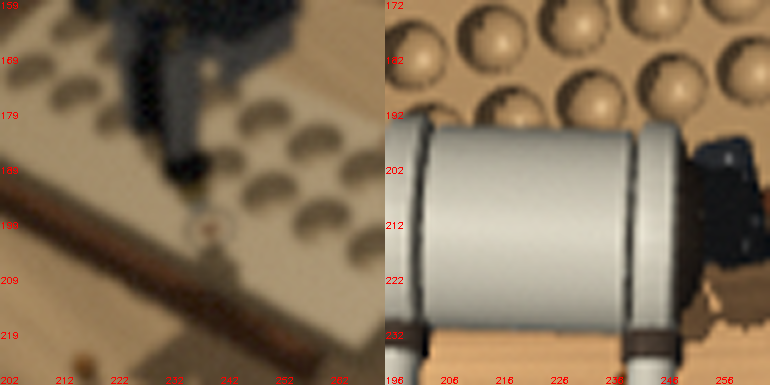

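The top view is blocked by the arm. In the side view the felt is at (237.5,194.5) and the ring centre at (240,200.5), which matches the prediction: 30 mm above the ring along its normal. I'll approach along the normal.

Call:
play_rows(plan="1 -0.2 0 0.6 0; 1 -0.4 0 1.2 0; 1 -0.6 0 1.8 0; 1 -0.75 0 2.3 0; 1 -0.75 0 2.3 0")

```text
t: 14.45
tcp_pos: [0.5024, 0.1018, 0.127]
tcp_rot: [180.0, -0.1, -168.7]
wrist_force: [0.7, 0.6, -0.7]
finger_gap: 0.253
gripper_force: 50.0
```

Call:
play_rows(plan="1 0 0 0 0; 1 0 0 0 0; 1 0 0 0 0; 1 0 0 0 0; 1 0 0 0 0")

```text
t: 15.08
tcp_pos: [0.5027, 0.1018, 0.1276]
tcp_rot: [-180.0, 0.0, -168.7]
wrist_force: [0.1, 0.3, -1.2]
finger_gap: 0.254
gripper_force: 50.0
```

```bash
cat > f.py <<'E'
from plant import *
from h import *
import sys
fs=[]
n=np.array([-.303,-.0606,.951])
for i in range(int(sys.argv[1])): o=get_obs();fs.append(o["wrist_force"]);S=capture("side")
P=o["tcp_pos"];F=P+[0,0,.008]-.0835*n;X=np.array([.5277,.1068,.0479]);d=F-X
print(o["t"],P,"felt-spot along n %.4f"%(d@n),"lat",np.round(d-n*(d@n),4),"force",np.mean(fs,0),np.std(fs,0)/len(fs)**.5,"Fn",np.mean(fs,0)@n)
np.savez("s5.npz",**S)
E
python3 f.py 8
```

```text
15.425 [0.50263904 0.10181388 0.12761224] felt-spot along n 0.0078 lat [0.0026 0.0005 0.0009] force [-0.04515115  0.11776241 -0.38212737] [0.08399024 0.1814302  0.20224681] Fn -0.35685872715706035
```

Call:
play_rows(plan="1 0.05 0 0.3 0; 1 0.05 0 0.5 0; 1 0.05 0 0.7 0; 1 0.05 0 0.7 0; 1 0.05 0 0.7 0")

```text
t: 16.1
tcp_pos: [0.5022, 0.1018, 0.1208]
tcp_rot: [180.0, 0.0, -168.7]
wrist_force: [-0.8, -1.1, 1.1]
finger_gap: 0.254
gripper_force: 50.0
```

```bash
python3 f.py 8
```

```text
16.45 [0.5022317  0.10174246 0.12068352] felt-spot along n 0.0014 lat [0.0002 0.0001 0.0001] force [-0.29886044  0.08785233  1.13177787] [0.18823826 0.24147393 0.15103907] Fn 1.1615516144378284
```

Call:
play_rows(plan="1 -0.03 0 0.1 0; 1 -0.07 0 0.22 0; 1 -0.07 0 0.22 0; 1 -0.07 0 0.22 0; 1 -0.07 0 0.22 0")

```text
t: 17.12
tcp_pos: [0.5029, 0.1018, 0.1185]
tcp_rot: [180.0, 0.0, -168.7]
wrist_force: [-1.2, -0.1, 3.9]
finger_gap: 0.251
gripper_force: 50.0
```

```bash
python3 f.py 14
python3 - <<'E'
import numpy as np,cv2
c=np.load("s5.npz");u,v=239,197
k=cv2.resize(c["frame"][v-30:v+30,u-35:u+35,::-1],None,fx=9,fy=9,interpolation=cv2.INTER_CUBIC)
for i in range(0,70,10): cv2.putText(k,str(v-30+i),(0,i*9+8),0,.4,(0,0,255));cv2.putText(k,str(u-35+i),(i*9,538),0,.4,(0,0,255))
cv2.imwrite("pics/z9.png",k)
E
```

```text
17.775 [0.5028621  0.10185788 0.11842468] felt-spot along n -0.0010 lat [0.0002 0.0001 0.0001] force [-1.30477901  0.50122494  3.53888039] [0.18839233 0.14052274 0.09117527] Fn 3.730449055308493
```

View pics/z9.png

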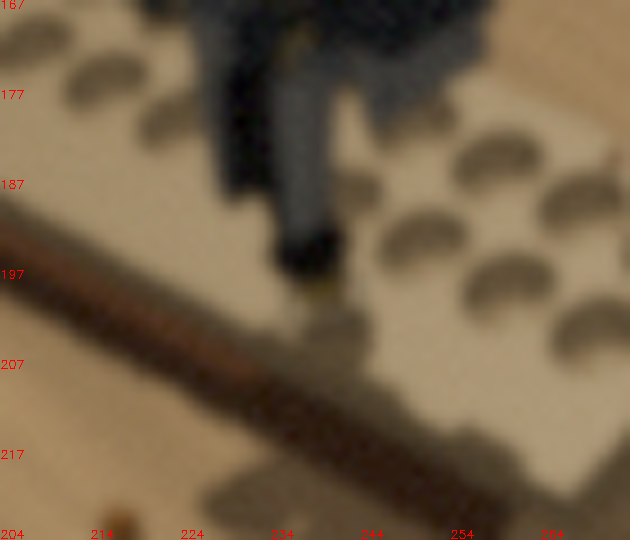

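Side view: the felt stands inside the faint ring, at about (240,200), with the dauber square to the slope. The force is about 4 N along the face normal.

```bash
python3 -c "
from plant import *
print(sign_off())"
```

```text
the job is handed in; nothing more can be done
None
```

The job is handed in: the felt was wetted at the dispenser and now rests on the ringed run, with the dauber tilted about 18° to stand square to the face and pressing with about 4 N (the hand-in gave no verdict).

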